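Fit the drive key and toothed pulley to the model trimmer's spindle

ROBOT

A 6-joint arm with a two-finger parallel gripper is mounted at the origin on the work surface. World frame = base frame: x ahead of the robot, y to its left, z up, the work surface at z = 0. Lengths are in mm, angles in rad, forces in N, time in s.
With the tool pointing down it reaches from about 350 to 775 mm from the base axis. Payload 7.3 kg.
Tool frame: the origin (TCP) lies on the centre line of the jaws, within the pads' length; the fingertips stand 11 mm ahead of it and the grasp point (between the pads) lies 8 mm behind it; z points along the fingers, y is the line along which they close (so a half turn about z gives the same grasp; the last joint's range is limited). The gripper opens to 92 mm and grips with 3 to 60 N. Pads are 19 mm wide; open, the fingers measure 130 mm over their backs; the gripper's body (75 mm by 190 mm) begins 47 mm behind the grasp point.
Start: joints at [-1.468, 0.342, 1.524, -0, 1.275, -0.146], TCP at [129.298, -508.848, 237.741] pointing down, gripper open.
Joint ranges: [-2.53, 2.53], [-0.77, 2.02], [0.04, 2.7], [-1, 4.14], [0.28, 2.66], [-3.11, 3.11]. Speed limits (rad/s): [2.57, 2.57, 3.14, 3.14, 3.14, 3.14].

INTERFACE

Orientations are given as [roll, pitch, yaw] about the fixed x, y, z axes, in that order (R = Rz(yaw) Ry(pitch) Rx(roll)).
In Python, from plant import bot gives the robot as it stands.
- The arm moves only by the tool step_arm, never from a script. Its argument "deltas" is a list of rows, each a list of 5 numbers: the opening, from 0 (shut) to 1 (fully open), then the shift along the tool's x, y, z each as a share of 0.5 m, from -1 to 1, then the turn about the tool's z as a share of pi/2 rad, from -1 to 1. In form: [[claw, x, y, z, turn], ...]. A call has 1 to 8 rows; each row shifts and turns the commanded pose from where the row before left it, along the tool's axes as they then stand; what a row does not reach is not made up. A row lasts 1/10 s, in which the tool goes at most 50 mm and 8.59 degrees, less where a joint would pass 70% of its speed; a pose out of reach is approached as far as the arm can. A call with a number of a shift or a turn outside -1 to 1 is refused whole. A call with a gripper value outside its range is refused whole. The fingers move at their own pace and stop on an object; the grip force is fixed at half the most. Time passes only in rows, so rows that do not move let the fingers close. It gives the time, the measured TCP pose, the force, the opening and the grip force at its end, in the units of the state.
- bot.get_obs(): the state, without advancing time (a new reading comes with each control period).
- bot.capture(name): name is "scene" or "top" or "wrist"; returns (picture, depth): 400x640x3 uint8, red, green, blue; 400x640 float32, mm along the optical axis (not along the pixel's ray), 0 where there is no reading.
- bot.camera_params(name): a dict with "fov_y" (degrees; the focal length in pixels is half the picture's height over the tangent of half this angle, whatever the lens; pixels are square), "cx", "cy" (the principal point, pixels), "rvec" (rotation vector, rad) and "tvec" (3), from world to camera coordinates, as OpenCV has them. Camera axes: x right, y down, z forward; pixel columns grow to the right and rows downward; lengths in mm; the calibration is good to about 2 mm. A picture is of the moment at which its call begins: read the wrist's pose just before it. camera_params takes no time and is no camera call; for the wrist camera it gives the pose at the moment of the call.
- bot.close_job(): hands the job in; it is judged then, once.
The state is a dict: "time": time; "joint_positions": joint angles; "dq": joint speeds; "tau": joint torques, N m; "tool_pos": TCP position; "tcp_rot": TCP orientation; "contact_force": force on the tool from outside, world axes, zero at the start; "moment": the same for the moment, N m; "grip_width": finger opening in mm; "finger_force": force on a finger pad.
Only numpy, scipy, OpenCV 4.12 (cv2) and the standard library are available. Lean on these libraries where they do the work, as an engineer would, in place of code of your own. Each camera call takes 0.05 s, during which the arm holds its last target. There are 200 camera calls.

TASK

Get the trimmer's drive unit ready for its belt: pull the grey protective cap off the upright spindle and put it away in the open drawer of the little parts box, drop the full-length square key from the wooden block fully home in the spindle's slot, then slide the toothed pulley onto the spindle, hexagonal boss up and its keyway over the key, until it sits flat on the square flange. Do not shift the bowl or the plaster model, and leave the round pin and the short square stub in their holes in the block.

Things in the scene. Friction and masses are not known exactly. Their poses are not given: they have to be found in the camera images.
- drive: fixed white housing of the drive unit, 150 x 130 mm and 50 mm high, standing on the bench; origin at the middle of its underside; the spindle stands on its top, at its middle
- spindle: fixed upright steel spindle on the drive unit, at any yaw. Origin on its axis at its flange's underside, 50 mm above the bench; z up. Square flange 56 x 56 mm, 22 mm high; on it a round shaft, 28 mm diameter, 30 mm high, its last 4 mm tapering to 24 mm. On its +x side the shaft has an upright slot, 12 mm wide, open at the top and outwards, its back wall 8.5 mm from the axis
- key_seat (a point): the slot runs down into a pocket in the flange, 11.5 x 11.5 mm square, 20 mm deep, mouth chamfered 1 mm. This is the middle of the pocket's floor, 14.5 mm from the axis towards the spindle's +x, 2 mm above the spindle's origin. The seated key's foot is here; its top is then 36 mm above the flange's top and 6 mm above the shaft's end
- pulley_seat (a point): fixed point on the spindle's axis, at the height of the flange's top (22 mm above the spindle's origin). The pulley's origin is here when it is home
- cap: loose grey plastic cap, a cup turned upside down, 44 mm outside and 36 mm inside diameter, 38 mm high, 30 g; at the start it covers the shaft and stands on the flange. Origin at the centre of its open underside, z up through its closed top
- cap_mid (a point): centre of the cap, 19 mm above its underside
- key: loose steel key, 10 x 10 mm square and 56 mm long, about 45 g, lower edges chamfered 1 mm; at the start upright in one of the three holes of the wooden block (any of the three), its top 34 mm above the block and 64 mm above the bench. Origin at the centre of its foot, z along its length, x and y square to its sides
- stub: loose broken-off square steel stub, 10 x 10 mm, 42 mm long, upright in another hole of the block: leave it. Origin at the centre of its foot
- pin: loose round steel pin, 10 mm diameter, 56 mm long, upright in another hole of the block: leave it. Origin at the centre of its foot
- pin_block: fixed wooden block, 120 mm (its x) by 42 mm (its y), 30 mm high, with three like square holes 11.5 x 11.5 mm, 22 mm deep, in a row along its x at -38, 0 and +38 mm. Origin at the middle of its underside
- pulley: loose aluminium toothed pulley, about 0.32 kg, lying flat, boss up, at any yaw. Origin on its axis at the underside, z up. Toothed rim 91 mm across, 14 mm high; on it a hexagonal boss, 50 mm across flats, from 14 to 38 mm high, flats facing 30, 90, 150.. degrees from its x. Bore 30 mm right through; keyway on its +x side 13 mm wide, to 22 mm from the axis; lower mouths flared 2 mm
- drawer_floor (a point): point in the parts box's drawer, at the foot of the inner face of its front wall, midway across; x points into the cabinet, z up. Inside, the drawer is 195 mm long (x), 158 mm wide (y from -79 to 79), 56 mm deep; its front panel tops out 67 mm above this point. Open from above only outside the cabinet: x from 0 to the drawer's opening less 6 mm
- parts_box_drawer0 (a joint): how far the drawer is pulled out towards the robot, m, 0 shut; it starts well open and slides against about 1 N of friction
- parts_box: fixed white cabinet that carries the drawer, 240 (x) x 200 (y) x 100 mm high; origin at the middle of its underside, its front (-x) faces the robot; the bar handle stands 35 mm out from the drawer's front
- bowl: loose small dark rubber mixing bowl, 76 mm across, 45 mm high: a bystander; origin at the middle of its underside
- plaster_model: loose plaster dental model, 56 x 50 mm, 28 mm high: a bystander; origin at the middle of its underside
Mind the look-alikes: they are no part of the job. Several things have the shape of the pulley; the one meant has the colours described above. Leave any orange look-alike of the cap alone.

How it is judged (in metres and radians):
On the way, in this order (a step that is already met when the one before it is completed fails the run):
1. the cap lies in the drawer, let go (x of cap_mid in the frame of drawer_floor between 0 and 0.19 m and y of cap_mid in the frame of drawer_floor between -0.079 and 0.079 m and z of cap_mid in the frame of drawer_floor between 0 and 0.045 m and linear speed of cap below 0.03 m/s and contact force between the fingers and cap below 0.05 N), for 0.2 s.
2. the key stands fully home in the spindle's slot, let go (distance between key and key_seat below 0.004 m and angle between key's own z axis and vertical below 0.12 rad and contact force between the fingers and key below 0.05 N), for 0.2 s.
3. the pulley sits home on the flange with its keyway over the key (distance between key and key_seat below 0.004 m and angle between key's own z axis and vertical below 0.12 rad and distance between pulley and pulley_seat below 0.004 m and angle between pulley's own z axis and vertical below 0.06 rad and angle between the x axis of pulley and the x axis of spindle, either way round below 0.25 rad), for 0.2 s.
At the end, for the whole second after the job is handed in: Cap at rest in the drawer (centre inside its walls, under 45 mm above its floor); key's foot within 4 mm of the pocket floor's centre, leaning under 0.12 rad; pulley at rest within 4 mm of its seat, tilted under 0.06 rad, keyway within 0.25 rad of the slot (all of step 3 and x of cap_mid in the frame of drawer_floor between 0 and 0.19 m and y of cap_mid in the frame of drawer_floor between -0.079 and 0.079 m and z of cap_mid in the frame of drawer_floor between 0 and 0.045 m and linear speed of cap below 0.03 m/s and linear speed of pulley below 0.02 m/s); the robot touches nothing.
It fails at once if the bowl is shifted by more than 25 mm (distance of bowl from where it was at the start of the episode above 0.025 m).
It fails at once if the plaster model is shifted by more than 25 mm (distance of plaster_model from where it was at the start of the episode above 0.025 m).
It fails at once if the round pin leaves its hole (moves more than 15 mm) (distance of pin from where it was at the start of the episode above 0.015 m).
It fails at once if the stub leaves its hole (moves more than 15 mm) (distance of stub from where it was at the start of the episode above 0.015 m).
It also fails if it takes over 72 s, if anything falls off the work surface, if the arm or the gripper's body presses on something with over 40 N, if the wrist force passes 120 N, or if a joint passes its speed limit or range.

## Working session

There is one attempt and no reset: what is moved stays moved. The work goes in short steps, Python scripts to look and compute and a tool call to move; the robot and the scene stay as the last step left them, time stands still between calls to the robot, and variables do not carry over. Pictures are saved under pics/ and viewed, at most 10 in all, crops included, and the job is handed in when it is done.

Besides the shell and the picture viewer there is one more tool, called after "Emit:" as name(argument=value, ...), one argument or row to a line, values as JSON. step_arm: Moves the arm, as the interface text tells. Shift numbers are shares of 0.5 m and turn numbers shares of pi/2 rad, none past 1 either way. Its arguments: {"type":"object","properties":{"deltas":{"type":"array","items":{"type":"array","items":{"type":"number","minimum":-1,"maximum":1}}}},"required":["deltas"]}

```bash
ls; mkdir -p pics
cat > h.py <<'E'
import numpy as np, cv2
from plant import bot
def cam(n):
    p=bot.camera_params(n); f=200/np.tan(np.radians(p['fov_y'])/2)
    return f,p['cx'],p['cy'],cv2.Rodrigues(np.array(p['rvec'],float))[0],np.array(p['tvec'],float).ravel(),p
def cloud(n):
    f,cx,cy,R,t,p=cam(n); im,d=bot.capture(n)
    v,u=np.mgrid[:400,:640]
    P=np.stack([(u-cx)/f*d,(v-cy)/f*d,d],-1)
    W=(P-t)@R; W[d==0]=np.nan
    return im,d,W
def proj(n,X):
    f,cx,cy,R,t,p=cam(n); c=np.atleast_2d(X)@R.T+t
    return np.c_[c[:,0]/c[:,2]*f+cx,c[:,1]/c[:,2]*f+cy]
E
python3 - <<'E'
from h import *
for n in ("scene","top"):
    im,d,W=cloud(n); np.savez(n+'.npz',im=im,d=d,W=W)
    cv2.imwrite(f'pics/{n}0.png',im[...,::-1]); print(cam(n)[-1])
E
```

```text
pics
{'fov_y': 52.386881192560935, 'cx': 318.3327954141012, 'cy': 195.45625421242246, 'rvec': array([ 1.64040608,  1.64984304, -0.8333985 ]), 'tvec': array([  33.40724286, -262.06965042, 1441.80787187])}
{'fov_y': 51.66900764395756, 'cx': 331.80775219374954, 'cy': 200.93570526582317, 'rvec': array([ 2.13269622, -2.14070936,  0.16614942]), 'tvec': array([-38.3844941 , 553.39567259, 933.78162815])}
```

```bash
python3 -c "
import cv2,numpy as np
a=cv2.imread('pics/scene0.png');b=cv2.imread('pics/top0.png');cv2.imwrite('pics/t.png',cv2.resize(b,(800,500),interpolation=cv2.INTER_CUBIC))"
```

```text
(no output)
```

View pics/t.png

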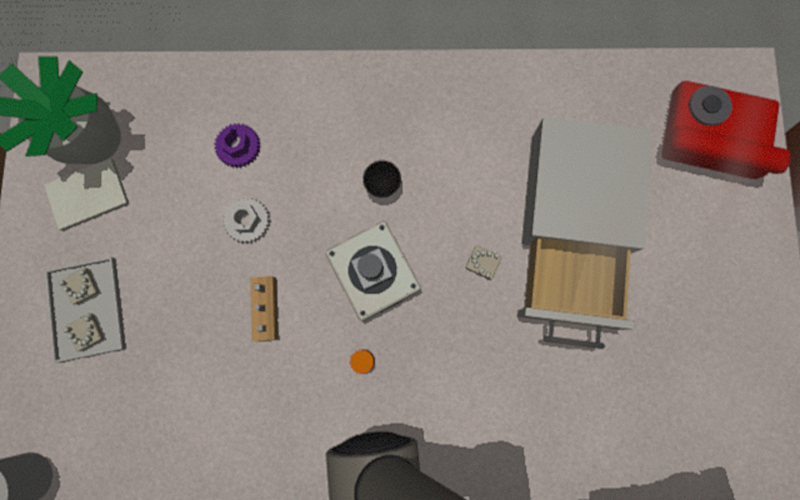

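View pics/scene0.png

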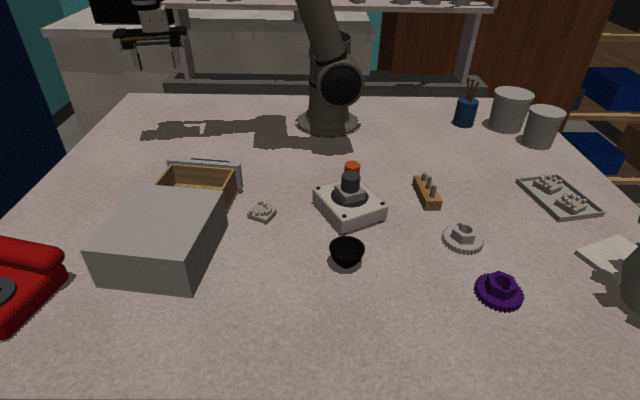

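The top view (scaled 1.25×) shows the grey cap on the drive at (371,264), the block with three pegs at (262,308), the grey pulley at (246,218) and the open drawer at (580,280). The purple pulley at (237,145) and the orange cap at (362,361) are look-alikes. Now I'll measure them.

Run:
```python
from h import *
z=np.load('top.npz');im,W,d=z['im'],z['W'],z['d']
def reg(u0,v0,u1,v1,zl,zh,name):
    u0,v0,u1,v1=[int(x/1.25) for x in (u0,v0,u1,v1)]
    w=W[v0:v1,u0:u1].reshape(-1,3); m=(w[:,2]>zl)&(w[:,2]<zh); p=w[m]
    if len(p)<5: print(name,'few',len(p)); return
    r=cv2.minAreaRect(p[:,:2].astype(np.float32))
    print(name,len(p),'med',np.median(p,0).round(1),'rect',np.round(r[0],1),np.round(r[1],1),round(r[2],1))
    return p
reg(300,200,440,340,-5,8,'bench')
reg(310,210,435,335,42,58,'drive')
reg(330,230,420,310,100,125,'cap')
reg(330,230,420,310,66,80,'flange')
reg(240,265,290,350,24,36,'block')
for a,b in ((275,298),(298,318),(318,342)): reg(245,a,290,b,40,75,'peg')
reg(215,190,280,250,8,20,'rim'); reg(215,190,280,250,32,46,'boss')
reg(355,150,410,205,30,60,'bowl');reg(460,240,510,285,15,40,'model')
reg(525,100,660,255,90,115,'cab');reg(505,300,650,335,55,95,'front');reg(525,235,640,320,0,25,'drfloor');reg(505,315,650,355,30,90,'handle')
reg(340,340,385,385,20,60,'orange')
z=np.load('scene.npz');W=z['W']
def reg2(*a):
    a=list(a); a[:4]=[x*1.25 for x in a[:4]]; reg(*a)
reg2(330,160,375,215,100,125,'S cap');reg2(405,170,450,210,40,75,'S pegs');reg2(435,215,490,260,32,46,'S boss');
for p in (((405,182),)):pass
im=z['im'];cv2.imwrite('pics/blk.png',cv2.resize(np.hstack([im[165:255,400:490],np.load('top.npz')['im'][145:235,160:250]])[...,::-1],None,fx=4,fy=4,interpolation=cv2.INTER_CUBIC))
```

```text
bench 8958 med [5.262e+02 5.940e+01 4.000e-01] rect [527.8  51.4] [279.8 276.4] 89.8
drive 2856 med [514.6  38.4  50.3] rect [519.3  40.3] [150.4 130. ] 27.9
cap 312 med [518.4  40.1 110.3] rect [519.5  39.5] [42.4 41.9] 2.3
flange 275 med [509.5  32.5  72.3] rect [519.1  40.2] [56.4 55.9] 24.8
block 841 med [446.7 247.1  30.6] rect [449.5 249.5] [120.1  43.6] 4.2
peg 32 med [486.1 249.6  61.4] rect [486.9 252. ] [ 9.3 10.2] 6.9
peg 27 med [449.4 247.4  62.9] rect [449.4 249.3] [8.6 8.9] 88.0
peg 27 med [411.2 246.5  49.9] rect [411.4 246.6] [ 9.4 11. ] 3.3
rim 607 med [617.1 286.   14.6] rect [624.2 294.6] [90.4 89.2] 19.9
boss 274 med [625.  296.8  38.1] rect [624.1 295.6] [55.9 49.9] 89.8
bowl 277 med [712.1  27.4  43.1] rect [697.  24.] [73.8 72.9] 0.0
model 369 med [ 539.4 -171.8   17.9] rect [ 537.7 -172.3] [54.1 50.1] 63.9
cab 8541 med [ 669.6 -362.5  100.1] rect [ 673.6 -363.4] [201.7 226.9] 82.7
front 1043 med [ 428.7 -334.1   85.7] rect [ 428.3 -330.7] [193.1  61.1] 89.7
drfloor 3555 med [ 507.  -353.4   21.8] rect [ 500.7 -365.7] [228.2 158.4] 87.3
handle 908 med [ 417.2 -346.2   76.4] rect [ 402.8 -330.6] [192.8  58.4] 89.5
orange 296 med [351.2  58.9  38.2] rect [350.5  59.5] [42.4 41.7] 59.6
S cap 201 med [527.4  39.4 108.8] rect [523.1  40.2] [42.5 42.3] 83.9
S pegs 102 med [455.4 249.3  51.4] rect [452.4 249. ] [87.  10.4] 3.7
S boss 254 med [630.1 293.7  36.8] rect [627.2 293.9] [49.7 57.3] 64.1
```

View pics/blk.png

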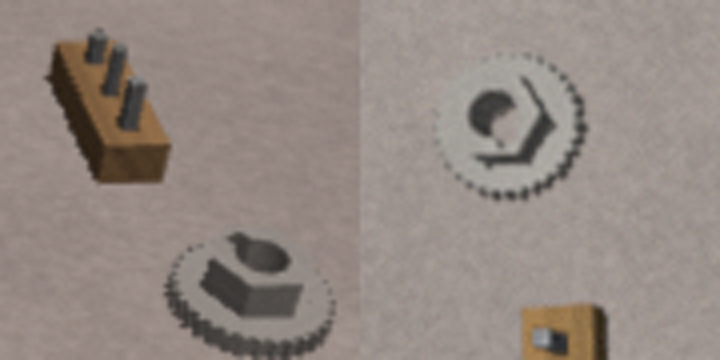

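```bash
cat >> h.py <<'E'
from scipy.spatial.transform import Rotation as Ro
def to(x,y,z,yaw=None):
    """shares (x,y,z,turn total) in tool axes as they now stand; apply the turn after the shift"""
    o=bot.get_obs(); R=Ro.from_euler('xyz',o['tcp_rot']).as_matrix()
    s=R.T@(np.array([x,y,z])-o['tool_pos'])/500
    cur=np.arctan2(R[1,0],R[0,0]); t=0
    if yaw is not None:
        t=-(np.radians(yaw)-cur); t=(t+np.pi/2)%np.pi-np.pi/2   # tool z is down; half-turn free
    print('pos',np.round(o['tool_pos'],1),'yaw',round(np.degrees(cur),2),'q6',round(o['joint_positions'][5],2),'t',round(o['time'],2),'| shares',s.round(4),'turn',round(t/(np.pi/2),4))
E
python3 - <<'E'
from h import *
o=bot.get_obs();print(o['tcp_rot'],o['contact_force'],o['grip_width'])
to(519.3,40,170,0); to(519.3,40,170,26)
f,cx,cy,R,t,p=cam('wrist'); C=-R.T@t; print('cam',C.round(1),'axes',R.round(2).tolist(),f,cx,cy)
z=np.load('top.npz');W=z['W']
def at(u,v): print((u,v),np.nanmedian(W[int(v/1.25)-1:int(v/1.25)+2,int(u/1.25)-1:int(u/1.25)+2].reshape(-1,3),axis=0).round(1))
for u,v in ((583,270),(550,260),(550,290),(615,290),(615,260),(545,240),(625,245),(528,315),(625,322),(580,319),(535,290),(630,290),(583,242),(583,236)): at(u,v)
E
```

```text
[-3.14024915e+00 -2.46506393e-04  2.48745308e-01] [-0.89400192  0.46801363  0.46659945] 91.76990716366309
pos [ 129.3 -508.5  237.1] yaw 14.25 q6 -0.15 t 0.1 | shares [ 1.0261 -0.871   0.1357] turn 0.1584
pos [ 129.3 -508.5  237.1] yaw 14.25 q6 -0.15 t 0.1 | shares [ 1.0261 -0.871   0.1357] turn -0.1305
cam [ 204.9 -488.6  384.2] axes [[0.25, -0.97, -0.0], [-0.93, -0.24, 0.29], [-0.28, -0.07, -0.96]] 355.77631931508563 316.3635622240565 192.53725565515862
(583, 270) [ 518.5 -362.6   22.5]
(550, 260) [ 538.4 -301.1   22.3]
(550, 290) [ 480.7 -298.3   22.3]
(615, 290) [ 479.1 -418.    33.7]
(615, 260) [ 537.7 -425.3   23.6]
(545, 240) [ 577.6 -293.6   22.7]
(625, 245) [ 554.1 -417.7   98.4]
(528, 315) [ 431.  -242.4   85.3]
(625, 322) [ 419.4 -412.    87.3]
(580, 319) [ 424.1 -332.    86.8]
(535, 290) [ 478.  -257.3   77.8]
(630, 290) [ 481.8 -460.4    1.4]
(583, 242) [ 563.3 -343.7   90.1]
(583, 236) [ 572.6 -341.    99.6]
```

Emit:
step_arm(
  deltas=[
    [1, 0.0733, -0.0622, 0.0097, 0],
    [1, 0.0733, -0.0622, 0.0097, 0],
    [1, 0.0733, -0.0622, 0.0097, 0],
    [1, 0.0733, -0.0622, 0.0097, 0],
    [1, 0.0733, -0.0622, 0.0097, 0],
    [1, 0.0733, -0.0622, 0.0097, 0],
    [1, 0.0733, -0.0622, 0.0097, 0],
    [1, 0.0733, -0.0622, 0.0097, 0],
  ],
)

```text
time: 0.9
tool_pos: [352.8, -193.7, 198.7]
tcp_rot: [3.141, -0.0, 0.248]
contact_force: [0.4, -1.7, 0.0]
grip_width: 91.8
finger_force: 0.0
```

Emit:
step_arm(
  deltas=[
    [1, 0.0733, -0.0622, 0.0097, 0],
    [1, 0.0733, -0.0622, 0.0097, 0],
    [1, 0.0733, -0.0622, 0.0097, 0],
    [1, 0.0733, -0.0622, 0.0097, 0],
    [1, 0.0733, -0.0622, 0.0097, 0],
    [1, 0.0733, -0.0622, 0.0097, 0],
    [1, 0, 0, 0, 0],
  ],
)

```text
time: 1.6
tool_pos: [521.2, 43.8, 168.6]
tcp_rot: [-3.14, -0.0, 0.254]
contact_force: [1.2, -0.1, -0.5]
grip_width: 92.0
finger_force: 0.0
```

Run:
```python
from h import *
to(519.3,40,90); 
im,d,W=cloud('wrist'); np.savez('w1.npz',im=im,W=W)
p=W[(W[...,2]>104)&(W[...,2]<118)]; p=p[np.hypot(p[:,0]-519,p[:,1]-40)<40]
print(len(p),np.median(p,0),cv2.minEnclosingCircle(p[:,:2].astype(np.float32)))
cv2.imwrite('pics/w1.png',im[...,::-1])
```

```text
pos [521.2  43.8 168.6] yaw 14.54 q6 1.25 t 1.6 | shares [-0.0057  0.0067  0.1572] turn 0.0
3696 [520.03894155  41.85580765 110.06878116] ((518.4663696289062, 41.47458267211914), 22.094297409057617)
```

Emit:
step_arm(
  deltas=[
    [1, -0.0055, 0.005, 0.05, 0],
    [1, 0, 0, 0.06, 0],
    [1, 0, 0, 0.047, 0],
    [0.4, 0, 0, 0, 0],
    [0.3, 0, 0, 0, 0],
    [0.3, 0, 0, 0, 0],
    [0.3, 0, 0, 0, 0],
    [0.3, 0, 0, 0, 0],
  ],
)

```text
time: 2.45
tool_pos: [517.8, 36.2, 92.3]
tcp_rot: [3.141, -0.002, 0.249]
contact_force: [-0.7, 0.9, -0.7]
grip_width: 56.5
finger_force: 0.0
```

Emit:
step_arm(
  deltas=[
    [0.3, 0, 0, -0.01, 0],
    [0.3, 0, 0, -0.03, 0],
    [0.3, 0, 0, -0.06, 0],
    [0.3, 0, 0, -0.06, 0],
    [0.3, 0, 0, 0, 0],
  ],
)

```text
time: 2.95
tool_pos: [519.7, 36.3, 175.8]
tcp_rot: [3.139, -0.008, 0.249]
contact_force: [0.6, -1.0, -0.6]
grip_width: 43.4
finger_force: 30.0
```

Run:
```python
from h import *
to(495,-343,150,-5)
```

```text
pos [519.7  36.3 175.8] yaw 14.27 q6 1.24 t 2.95 | shares [-0.2353  0.7229  0.0517] turn 0.2141
```

Emit:
step_arm(
  deltas=[
    [0.3, -0.0294, 0.0904, 0, 0],
    [0.3, -0.0294, 0.0904, 0, 0],
    [0.3, -0.0294, 0.0904, 0, 0],
    [0.3, -0.0294, 0.0904, 0, 0],
    [0.3, -0.0294, 0.0904, 0, 0],
    [0.3, -0.0294, 0.0904, 0, 0],
    [0.3, -0.0294, 0.0904, 0, 0],
    [0.3, -0.0294, 0.0904, 0, 0],
  ],
)

```text
time: 3.75
tool_pos: [491.8, -344.7, 171.0]
tcp_rot: [-3.141, 0.0, 0.249]
contact_force: [0.5, 0.9, 0.3]
grip_width: 43.3
finger_force: 30.0
```

Emit:
step_arm(
  deltas=[
    [0.3, 0, 0, 0, 0.0714],
    [0.3, 0, 0, 0, 0.0714],
    [0.3, 0, 0, 0, 0.0714],
    [0.3, 0, 0, 0, 0],
    [0.3, 0, 0, 0, 0],
  ],
)

```text
time: 4.25
tool_pos: [492.3, -342.8, 171.1]
tcp_rot: [-3.141, 0.0, -0.085]
contact_force: [-0.6, 0.0, -0.3]
grip_width: 43.8
finger_force: 30.0
```

Run:
```python
from h import *
to(495,-343,60,-5)
im,d,W=cloud('wrist'); cv2.imwrite('pics/w2.png',im[...,::-1])
o=bot.get_obs()
```

```text
pos [ 492.3 -342.8  171.1] yaw -4.84 q6 0.92 t 4.25 | shares [ 5.500e-03 -1.000e-04  2.221e-01] turn 0.0018
```

View pics/w2.png

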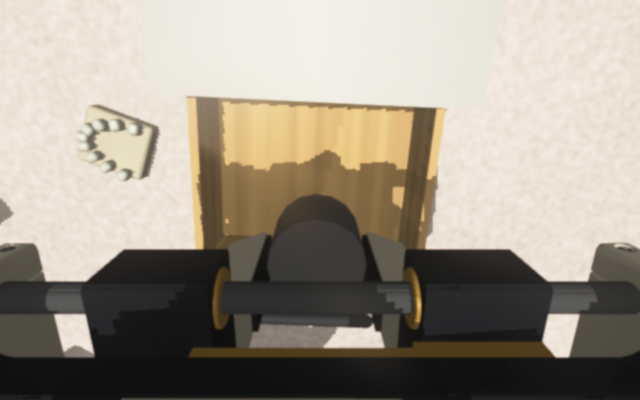

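The cap hangs between the fingers at about (318,245), over the open drawer. The exposed floor spans roughly columns 200–430.

Emit:
step_arm(
  deltas=[
    [0.3, 0.005, 0, 0.06, 0],
    [0.3, 0, 0, 0.06, 0],
    [0.3, 0, 0, 0.05, 0],
    [0.3, 0, 0, 0.035, 0],
    [0.3, 0, 0, 0.005, 0],
    [0.75, 0, 0, 0, 0],
    [0.75, 0, 0, 0, 0],
    [0.75, 0, 0, 0, 0],
  ],
)

```text
time: 5.1
tool_pos: [495.5, -343.8, 67.7]
tcp_rot: [3.14, -0.002, -0.087]
contact_force: [-0.4, -0.2, 0.3]
grip_width: 63.1
finger_force: 0.0
```

Emit:
step_arm(
  deltas=[
    [0.75, 0, 0, 0, 0],
    [0.75, 0, 0, -0.06, 0],
    [0.75, 0, 0, -0.08, 0],
    [0.75, 0, 0, -0.08, 0],
    [0.75, 0, 0, -0.08, 0],
    [0.75, 0, 0, 0, 0],
  ],
)

```text
time: 5.7
tool_pos: [497.1, -345.1, 223.5]
tcp_rot: [3.134, -0.01, -0.087]
contact_force: [0.4, 0.1, 0.1]
grip_width: 69.3
finger_force: 0.0
```

Run:
```python
from h import *
im,d,W=cloud('wrist'); cv2.imwrite('pics/w3.png',im[...,::-1])
p=W[(W[...,2]>30)&(W[...,2]<75)&(W[...,0]>445)&(W[...,0]<545)&(abs(W[...,1]+343)<70)]
print(len(p),np.median(p,0).round(1),p.max(0).round(1),p.min(0).round(1))
to(450,250,215,4)
to(520,40,215,0)
to(450,250,215,94)
```

```text
2188 [ 497.9 -341.7   59.9] [ 519.6 -273.    74.7] [ 445.  -413.    30.2]
pos [ 496.  -344.2  220.2] yaw -5.01 q6 0.92 t 5.75 | shares [-0.1956 -1.1759  0.0037] turn -0.1001
pos [ 496.  -344.2  220.2] yaw -5.01 q6 0.92 t 5.75 | shares [-0.0194 -0.7698  0.0067] turn -0.0557
pos [ 496.  -344.2  220.2] yaw -5.01 q6 0.92 t 5.75 | shares [-0.1956 -1.1759  0.0037] turn 0.8999
```

Emit:
step_arm(
  deltas=[
    [1, -0.021, -0.0945, 0, 0],
    [1, -0.021, -0.0945, 0, 0],
    [1, -0.021, -0.0945, 0, 0],
    [1, -0.021, -0.0945, 0, 0],
    [1, -0.021, -0.0945, 0, 0],
    [1, -0.021, -0.0945, 0, 0],
    [1, -0.021, -0.0945, 0, 0],
    [1, -0.021, -0.0945, 0, 0],
  ],
)

```text
time: 6.55
tool_pos: [443.1, 42.4, 215.5]
tcp_rot: [3.142, 0.001, -0.088]
contact_force: [0.5, 1.1, -0.7]
grip_width: 91.9
finger_force: 0.0
```

Emit:
step_arm(
  deltas=[
    [1, 0, 0, 0, 0],
    [1, 0, 0, 0, 0],
  ],
)

```text
time: 6.75
tool_pos: [443.7, 41.5, 215.7]
tcp_rot: [3.141, 0.001, -0.085]
contact_force: [-0.6, 0.3, -0.6]
grip_width: 91.8
finger_force: 0.0
```

Run:
```python
from h import *
to(380,250,215,4)
im,d,W=cloud('wrist'); np.savez('w4.npz',im=im,W=W)
u,v=proj('wrist',[519.5,40.5,90])[0].round().astype(int); print(u,v)
c=im[max(v-75,0):v+75,u-100:u+100]; cv2.imwrite('pics/w4.png',cv2.resize(c,None,fx=4,fy=4,interpolation=cv2.INTER_CUBIC)[...,::-1])
def reg(zl,zh,r,n):
    p=W[(W[...,2]>zl)&(W[...,2]<zh)&(np.hypot(W[...,0]-519,W[...,1]-40)<r)]
    print(n,len(p),np.median(p,0).round(1),cv2.minEnclosingCircle(p[:,:2].astype(np.float32)),cv2.minAreaRect(p[:,:2].astype(np.float32))); return p
reg(98,106,25,'shaft'); reg(70,76,45,'flange'); reg(47,54,110,'drive')
to(380,250,215,4)
```

```text
pos [443.7  41.5 215.7] yaw -4.84 q6 1.58 t 6.75 | shares [-0.1622 -0.4048  0.0014] turn -0.0983
308 89
shaft 1072 [519.5  40.  101.9] ((518.39013671875, 41.33395004272461), 13.943368911743164) ((518.7333374023438, 39.98828887939453), (27.728851318359375, 24.67149543762207), 16.23573875427246)
flange 3972 [521.2  39.8  72.1] ((518.3584594726562, 41.27506637573242), 39.39509963989258) ((518.3117065429688, 41.44453811645508), (56.09516525268555, 56.23229217529297), 25.031728744506836)
drive 20366 [521.9  44.7  50.2] ((518.4478759765625, 41.34436798095703), 95.51879119873047) ((518.3196411132812, 41.34675598144531), (147.83627319335938, 127.86892700195312), 27.877681732177734)
pos [444.1  40.4 215.8] yaw -4.96 q6 1.58 t 6.8 | shares [-0.1639 -0.4065  0.0014] turn -0.0996
```

View pics/w4.png

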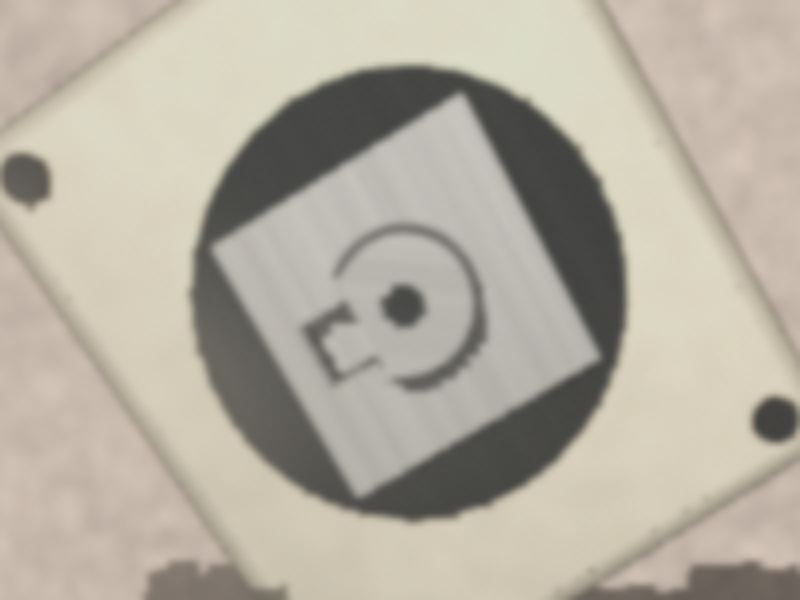

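The slot and pocket are at about (340,345) in the crop, with the axis at (405,305). That puts spindle +x at world 115°, which agrees with the flange edges at 25°. Next I'll look at the block.

Emit:
step_arm(
  deltas=[
    [1, -0.0328, -0.0813, 0, 0],
    [1, -0.0328, -0.0813, 0, 0],
    [1, -0.0328, -0.0813, 0, 0],
    [1, -0.0328, -0.0813, 0, 0],
    [1, -0.0328, -0.0813, 0, 0],
    [1, 0, 0, 0, -0.05],
    [1, 0, 0, 0, -0.05],
    [1, 0, 0, 0, 0],
  ],
)

```text
time: 7.6
tool_pos: [381.2, 249.3, 215.8]
tcp_rot: [3.141, 0.001, 0.068]
contact_force: [1.1, -0.0, -0.4]
grip_width: 91.8
finger_force: 0.0
```

Run:
```python
from h import *
to(540,295,215,4)
im,d,W=cloud('wrist'); np.savez('w5.npz',im=im,W=W)
u,v=proj('wrist',[450,250,50])[0].round().astype(int); print(u,v)
v0=max(v-75,0);c=im[v0:v0+150,u-60:u+60]; cv2.imwrite('pics/w5.png',cv2.resize(c,None,fx=4,fy=4,interpolation=cv2.INTER_CUBIC)[...,::-1])
m=(np.hypot(W[...,0]-450,W[...,1]-250)<90)
p=W[m&(W[...,2]>27)&(W[...,2]<34)]; print('block',cv2.minAreaRect(p[:,:2].astype(np.float32)))
for x,y,zt in ((487,252,64),(449.5,249.5,64),(411.4,246.6,50)):
    p=W[(np.hypot(W[...,0]-x,W[...,1]-y)<14)&(abs(W[...,2]-zt)<3.5)]
    print(len(p),np.median(p,0).round(1),cv2.minAreaRect(p[:,:2].astype(np.float32)),cv2.minEnclosingCircle(p[:,:2].astype(np.float32)))
```

```text
pos [381.2 249.3 215.8] yaw 3.92 q6 1.91 t 7.6 | shares [ 0.3232 -0.0696  0.0014] turn -0.0009
322 96
block ((448.3962097167969, 250.99575805664062), (120.14636993408203, 42.076351165771484), 3.919799327850342)
180 [486.3 253.6  63.9] ((486.3443603515625, 253.56346130371094), (9.589517593383789, 9.431679725646973), 4.11345100402832) ((486.6806335449219, 253.57318115234375), 6.436758995056152)
117 [448.9 251.   64.1] ((448.94830322265625, 250.87388610839844), (9.13174819946289, 9.025035858154297), 49.97538375854492) ((448.8329772949219, 250.97454833984375), 4.844468116760254)
135 [411.2 248.6  50.1] ((411.25091552734375, 248.37506103515625), (9.561312675476074, 9.764540672302246), 3.88332200050354) ((410.8904113769531, 248.6504669189453), 6.31820821762085)
```

View pics/w5.png

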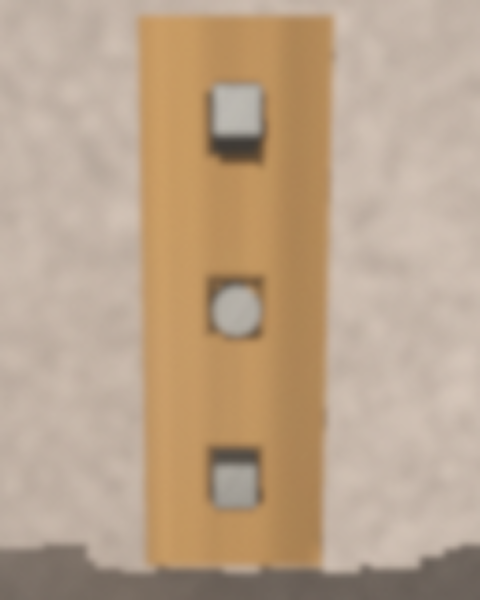

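The far peg at (237,112) in the crop is square and 64 mm tall, so it's the key at (486.4, 253.5). The middle peg is the round pin and the near one is the stub. I'll grip the key 8 mm off-centre so the fingers clear the shaft later.

Emit:
step_arm(
  deltas=[
    [1, 0.08, 0.002, 0, 0],
    [1, 0.08, 0.002, 0, 0],
    [1, 0.0665, 0.002, 0, 0],
    [1, 0, 0, 0.08, 0],
    [1, 0, 0, 0.08, 0],
    [1, 0, 0, 0, 0],
    [1, 0, 0, 0, 0],
  ],
)

```text
time: 8.35
tool_pos: [494.1, 254.2, 136.5]
tcp_rot: [3.141, 0.001, 0.067]
contact_force: [0.2, 0.2, 0.4]
grip_width: 92.0
finger_force: 0.0
```

Run:
```python
from h import *
to(494.4,254.1,59,4)
im,d,W=cloud('wrist')
p=W[(np.hypot(W[...,0]-486,W[...,1]-253)<14)&(abs(W[...,2]-64)<4)]
print(len(p),np.median(p,0).round(1),cv2.minAreaRect(p[:,:2].astype(np.float32)))
to(494.4,254.1,59,4)
```

```text
pos [494.1 254.2 136.5] yaw 3.82 q6 1.84 t 8.35 | shares [0.0007 0.0002 0.1551] turn -0.002
235 [487.8 253.5  63.9] ((487.1191101074219, 253.50540161132812), (10.030329704284668, 9.320243835449219), 3.8994390964508057)
pos [494.8 254.8 137.8] yaw 3.86 q6 1.84 t 8.4 | shares [-0.0012  0.0014  0.1577] turn -0.0015
```

Emit:
step_arm(
  deltas=[
    [1, 0, 0, 0.08, 0],
    [1, 0, 0, 0.065, 0],
    [0.5, 0, 0, 0.01, 0],
    [0.2, 0, 0, 0, 0],
    [0, 0, 0, 0, 0],
    [0, 0, 0, 0, 0],
    [0, 0, 0, 0, 0],
    [0, 0, 0, 0, 0],
  ],
)

```text
time: 9.2
tool_pos: [494.0, 255.3, 59.6]
tcp_rot: [-3.141, -0.001, 0.069]
contact_force: [0.5, -0.1, 0.2]
grip_width: 48.5
finger_force: 0.0
```

Emit:
step_arm(
  deltas=[
    [0, 0, 0, 0, 0],
    [0, 0, 0, 0, 0],
    [0, 0, 0, 0, 0],
    [0, 0, 0, 0, 0],
  ],
)

```text
time: 9.6
tool_pos: [493.5, 255.1, 58.7]
tcp_rot: [3.141, 0.0, 0.069]
contact_force: [0.2, 0.2, -0.5]
grip_width: 16.5
finger_force: 0.0
```

Emit:
step_arm(
  deltas=[
    [0, 0, 0, 0, 0],
    [0, 0, 0, 0, 0],
    [0, 0, 0, 0, 0],
    [0, 0, 0, -0.02, 0],
    [0, 0, 0, -0.04, 0],
    [0, 0, 0, -0.09, 0],
    [0, 0, 0, -0.09, 0],
    [0, 0, 0, 0, 0],
  ],
)

```text
time: 10.4
tool_pos: [496.8, 256.7, 186.0]
tcp_rot: [-3.138, -0.013, 0.07]
contact_force: [0.8, 0.5, -0.3]
grip_width: 9.5
finger_force: 29.9
```

Run:
```python
from h import *
a=np.radians(115); ks=np.array([518.35,41.35])+14.5*np.array([np.cos(a),np.sin(a)]); print('seat',ks)
t=ks+8*np.array([np.cos(a),np.sin(a)]); print(t)
to(*t,180,115.0)
```

```text
seat [512.2220352   54.49146291]
[508.84108911  61.74192521]
pos [496.8 256.7 186. ] yaw 3.99 q6 1.84 t 10.4 | shares [-0.0032  0.3907  0.0105] turn 0.7665
```

Emit:
step_arm(
  deltas=[
    [0, -0.001, 0.078, 0, 0],
    [0, -0.001, 0.078, 0, 0],
    [0, -0.001, 0.078, 0, 0],
    [0, 0, 0.078, 0, 0],
    [0, 0, 0.078, 0, 0],
    [0, 0, 0, 0, -0.088],
    [0, 0, 0, 0, -0.088],
    [0, 0, 0, 0, -0.088],
  ],
)

```text
time: 11.2
tool_pos: [505.5, 60.3, 178.9]
tcp_rot: [-3.141, -0.0, 0.489]
contact_force: [-0.3, 0.1, -0.5]
grip_width: 9.2
finger_force: 29.9
```

Emit:
step_arm(
  deltas=[
    [0, 0, 0, 0, -0.088],
    [0, 0, 0, 0, -0.088],
    [0, 0, 0, 0, -0.088],
    [0, 0, 0, 0, -0.088],
    [0, 0, 0, 0, -0.088],
    [0, 0, 0, 0, -0.088],
    [0, 0, 0, 0, -0.088],
    [0, 0, 0, 0, -0.088],
  ],
)

```text
time: 12.0
tool_pos: [505.5, 60.8, 178.9]
tcp_rot: [3.142, -0.0, 1.596]
contact_force: [0.4, -0.0, -0.3]
grip_width: 9.9
finger_force: 29.9
```

Emit:
step_arm(
  deltas=[
    [0, 0, 0, 0, -0.088],
    [0, 0, 0, 0, -0.088],
    [0, 0, 0, 0, -0.088],
    [0, 0, 0, 0, 0],
    [0, 0, 0, 0, 0],
  ],
)

```text
time: 12.5
tool_pos: [505.5, 60.7, 178.9]
tcp_rot: [3.141, -0.0, 2.001]
contact_force: [0.6, -1.3, 0.0]
grip_width: 9.3
finger_force: 29.9
```

Run:
```python
from h import *
to(508.8,61.7,180,115.0)
im,d,W=cloud('wrist'); np.savez('w6.npz',im=im,W=W)
def reg(zl,zh,r,n):
    p=W[(W[...,2]>zl)&(W[...,2]<zh)&(np.hypot(W[...,0]-517,W[...,1]-45)<r)]
    if len(p)>5: print(n,len(p),np.median(p,0).round(1),cv2.minAreaRect(p[:,:2].astype(np.float32)))
reg(98,106,35,'shaft'); reg(70,76,50,'flange'); reg(47,54,110,'drive'); reg(110,176,25,'key'); reg(176,200,25,'keytop')
cv2.imwrite('pics/w6.png',im[...,::-1])
to(508.8,61.7,180,115.0)
```

```text
pos [505.5  60.7 178.9] yaw 114.65 q6 -0.46 t 12.5 | shares [-0.0009  0.0068 -0.0023] turn -0.0039
shaft 153 [519.1  49.2 101.4] ((514.0090942382812, 45.12251281738281), (27.20954704284668, 15.836019515991211), 54.84809875488281)
flange 2506 [511.1  54.1  72.1] ((517.3092041015625, 43.90196990966797), (56.0305061340332, 51.60042190551758), 25.008956909179688)
drive 15204 [501.8  67.9  50.2] ((511.7587890625, 54.445072174072266), (147.63658142089844, 100.21440887451172), 27.632244110107422)
key 709 [506.2  60.2 156.3] ((506.3417663574219, 60.135833740234375), (10.416873931884766, 1.7855324745178223), 25.124074935913086)
keytop 402 [506.5  59.4 183.3] ((505.4471130371094, 61.0596809387207), (9.576521873474121, 10.978785514831543), 25.029415130615234)
pos [505.6  60.7 178.9] yaw 114.67 q6 -0.46 t 12.55 | shares [-0.0008  0.0067 -0.0023] turn -0.0037
```

View pics/w6.png

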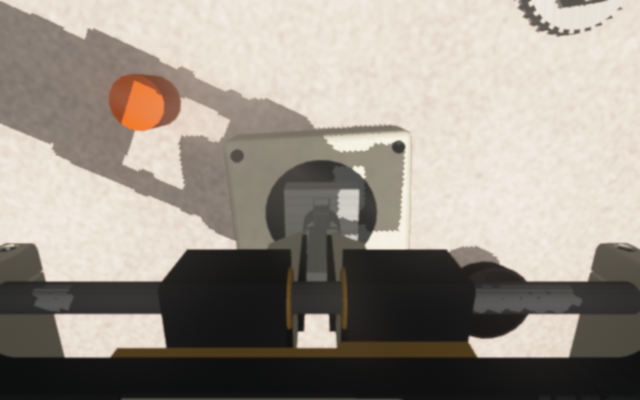

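The key is held upright at about (320,250), and the pocket shows just behind it at (320,205). I'll refine the offset between key and pocket from this view.

```bash
cat > k.py <<'E'
from h import *
def rep(W,zk):
    a=np.radians(115); u=np.array([np.cos(a),np.sin(a)]); t=np.array([np.sin(a),-np.cos(a)])
    U=(W[...,:2]-[518.3,41.5])@u; T=(W[...,:2]-[518.3,41.5])@t; Z=W[...,2]
    m=(Z>zk[0])&(Z<zk[1])&(abs(T)<14)&(U>5)&(U<40)
    for lo in np.arange(zk[0],zk[1],8):
        q=m&(Z>=lo)&(Z<lo+8)
        if q.sum()>15: print('key z',lo,q.sum(),'T',np.percentile(T[q],[2,98]).round(1),'U',np.percentile(U[q],[5,50,95]).round(1))
    f=(abs(Z-72)<1.5)&(abs(U)<36)&(abs(T)<36)
    print('flange T',np.percentile(T[f&(U>20)],[.5,99.5]).round(2),'U',np.percentile(U[f],[.5,99.5]).round(2))
    s=(Z<68)&(Z>49)&(abs(U-14.5)<9)&(abs(T)<9)
    if s.sum()>10: print('pocket',s.sum(),'T',np.percentile(T[s],[5,95]).round(1),'U',np.percentile(U[s],[5,95]).round(1))
E
python3 - <<'E'
from k import *
rep(np.load('w6.npz')['W'],(112,192))
print('---w4');rep(np.load('w4.npz')['W'],(112,113))
E
```

```text
key z 128 76 T [-7.2  2.2] U [21.3 22.  22.6]
key z 136 105 T [-7.6  2. ] U [21.3 22.1 22.4]
key z 144 109 T [-7.5  1.8] U [21.6 22.  22.5]
key z 152 123 T [-7.8  1.6] U [21.5 22.  22.5]
key z 160 148 T [-8.1  1.4] U [21.5 22.  22.5]
key z 168 354 T [-13.3  10.4] U [21.6 33.1 34.9]
key z 176 599 T [-13.3  13.2] U [19.6 32.8 34.9]
key z 184 408 T [-13.7  12.5] U [18.8 33.4 35. ]
flange T [-27.67  27.6 ] U [-11.7   28.18]
pocket 194 T [-5.4  5.6] U [ 8.5 13.7]
---w4
flange T [-27.69  27.7 ] U [-27.96  27.65]
pocket 180 T [-5.4  5.4] U [11.7 20.1]
```

Emit:
step_arm(
  deltas=[
    [0, -0.005, 0.005, 0.02, -0.003],
    [0, 0, 0, 0.021, 0],
    [0, 0, 0, 0, 0],
    [0, 0, 0, 0, 0],
  ],
)

```text
time: 12.95
tool_pos: [508.6, 59.3, 157.6]
tcp_rot: [-3.14, -0.001, 2.009]
contact_force: [0.7, -0.7, -1.5]
grip_width: 9.3
finger_force: 29.9
```

Run:
```python
from k import *
to(508.8,61.7,158,115.0)
im,d,W=cloud('wrist'); np.savez('w7.npz',im=im,W=W)
rep(W,(104,160)); to(508.8,61.7,158,115)
```

```text
pos [508.6  59.3 157.6] yaw 115.1 q6 -0.47 t 12.95 | shares [ 0.0042  0.0024 -0.0008] turn 0.0011
key z 104 48 T [-5.1  4.4] U [19.1 19.5 19.9]
key z 112 94 T [-5.5  4.2] U [18.8 19.5 20. ]
key z 120 106 T [-5.4  4. ] U [19.  19.4 19.9]
key z 128 122 T [-5.7  3.8] U [19.  19.5 19.9]
key z 136 134 T [-5.6  3.6] U [19.  19.4 19.9]
key z 144 275 T [-12.3  10.3] U [19.  19.8 32.4]
key z 152 499 T [-13.3  13.2] U [19.1 30.8 32.5]
flange T [-27.71  27.93] U [-4.28 28.15]
pocket 224 T [-5.3  5.6] U [ 8.4 13.5]
pos [508.9  59.3 158. ] yaw 115.1 q6 -0.47 t 13.0 | shares [0.0044 0.0019 0.0001] turn 0.0012
```

Emit:
step_arm(
  deltas=[
    [0, 0, 0.001, 0, 0],
    [0, 0, 0, 0.01, 0],
    [0, 0, 0, 0.015, 0],
    [0, 0, 0, 0.015, 0],
    [0, 0, 0, 0.01, 0],
    [0, 0, 0, 0, 0],
  ],
)

```text
time: 13.6
tool_pos: [508.8, 59.5, 132.2]
tcp_rot: [-3.14, -0.001, 2.009]
contact_force: [-0.7, 0.1, -0.3]
grip_width: 9.4
finger_force: 29.9
```

Run:
```python
from k import *
im,d,W=cloud('wrist'); rep(W,(72,135)); to(508.8,61.7,158,115)
```

```text
key z 72 519 T [-13.7  13.6] U [11.8 21.8 27.7]
key z 80 72 T [-6.7  4.6] U [12.2 19.5 20. ]
key z 88 106 T [-6.5  4.4] U [14.2 19.6 20.1]
key z 96 114 T [-6.3  4.2] U [16.4 19.6 20. ]
key z 104 123 T [-5.4  4. ] U [19.1 19.6 20. ]
key z 112 140 T [-5.4  3.8] U [19.  19.6 20.1]
key z 120 327 T [-12.6  12. ] U [19.1 30.5 32.5]
key z 128 443 T [-13.3  13.2] U [19.2 30.8 32.5]
flange T [-27.38  27.66] U [ 5.91 28.19]
pocket 153 T [-5.1  5.9] U [ 8.5 13.2]
pos [509.1  59.5 132.8] yaw 115.12 q6 -0.47 t 13.65 | shares [ 0.0042  0.0012 -0.0505] turn 0.0014
```

Emit:
step_arm(
  deltas=[
    [0, 0, 0, 0.01, 0],
    [0, 0, 0, 0.01, 0],
    [0, 0, 0, 0.006, 0],
    [0, 0, 0, 0, 0],
  ],
)

```text
time: 14.05
tool_pos: [509.1, 59.5, 119.7]
tcp_rot: [-3.141, -0.0, 2.009]
contact_force: [0.1, 0.4, 0.1]
grip_width: 9.3
finger_force: 29.9
```

Emit:
step_arm(
  deltas=[
    [0, 0, 0, 0.008, 0],
    [0, 0, 0, 0.008, 0],
    [0, 0, 0, 0.006, 0],
    [0, 0, 0, 0, 0],
  ],
)

```text
time: 14.45
tool_pos: [509.1, 59.5, 108.8]
tcp_rot: [-3.141, -0.0, 2.009]
contact_force: [-0.7, -1.4, -0.4]
grip_width: 9.6
finger_force: 29.9
```

Emit:
step_arm(
  deltas=[
    [0.3, 0, 0, 0, 0],
    [0.3, 0, 0, 0, 0],
    [0.3, 0, 0, 0, 0],
    [0.3, 0, 0, -0.04, 0],
    [0.3, 0, 0, -0.05, 0],
    [0.3, -0.02, 0, -0.05, 0],
    [0.3, 0, 0, 0, 0],
    [0.3, 0, 0, 0, 0],
  ],
)

```text
time: 15.25
tool_pos: [513.7, 50.4, 179.5]
tcp_rot: [3.141, 0.001, 2.009]
contact_force: [-0.9, -0.4, 0.2]
grip_width: 27.7
finger_force: 0.0
```

Run:
```python
from k import *
im,d,W=cloud('wrist'); np.savez('w8.npz',im=im,W=W); rep(W,(76,124)); to(508.8,61.7,158,115)
```

```text
key z 76 100 T [-12.2  12.4] U [ 6.8 12.  19.5]
key z 84 108 T [-12.4  12.2] U [ 6.8 12.  19.5]
key z 92 188 T [-12.1  12. ] U [ 6.7 10.  19.4]
key z 100 325 T [-10.   10.9] U [ 5.4 10.3 19.3]
key z 108 104 T [-5.1  4. ] U [10.  14.8 18.8]
flange T [-27.27  28.02] U [-27.41  28.12]
pocket 24 T [-5.2  5.8] U [ 8.7 19.2]
pos [513.2  50.5 178.8] yaw 115.12 q6 -0.49 t 15.3 | shares [0.0239 0.0016 0.0415] turn 0.0013
```

Run:
```python
from k import *
W=np.load('w8.npz')['W']; p=W[(W[...,2]>104)&(W[...,2]<125)&(np.hypot(W[...,0]-512,W[...,1]-54.5)<8)]
print(len(p),np.percentile(p[:,2],[5,50,95]))
# tool height/position for pulley view
to(560,255,215,4)
```

```text
246 [105.96723001 107.87437962 108.90654201]
pos [513.2  50.5 178.8] yaw 115.12 q6 -0.49 t 15.3 | shares [ 0.3305  0.2583 -0.0725] turn -0.7654
```

The key is home: its top measures 107.9 mm against 108 expected. Next is the pulley.

Emit:
step_arm(
  deltas=[
    [1, 0.0537, 0.0536, -0.0145, 0],
    [1, 0.0537, 0.0536, -0.0145, 0],
    [1, 0.0537, 0.0536, -0.0145, 0],
    [1, 0.0537, 0.0536, -0.0145, 0],
    [1, 0.0537, 0.0536, -0.0145, 0],
    [1, 0, 0, 0, 0.0835],
    [1, 0, 0, 0, 0.0835],
    [1, 0, 0, 0, 0.0835],
  ],
)

```text
time: 16.1
tool_pos: [577.1, 229.5, 213.5]
tcp_rot: [-3.138, 0.001, 1.612]
contact_force: [-0.6, -0.1, 0.4]
grip_width: 87.1
finger_force: 0.0
```

Emit:
step_arm(
  deltas=[
    [1, 0, 0, 0, 0.0835],
    [1, 0, 0, 0, 0.0835],
    [1, 0, 0, 0, 0.0835],
    [1, 0, 0, 0, 0.0835],
    [1, 0, 0, 0, 0.0835],
    [1, 0, 0, 0, 0],
    [1, 0, 0, 0, 0],
  ],
)

```text
time: 16.8
tool_pos: [577.5, 229.0, 214.4]
tcp_rot: [-3.14, 0.002, 0.964]
contact_force: [-0.0, -0.9, -0.4]
grip_width: 91.9
finger_force: 0.0
```

Run:
```python
from h import *
to(624,295,215,55)
im,d,W=cloud('wrist'); np.savez('w9.npz',im=im,W=W)
u,v=proj('wrist',[624,295,30])[0].round().astype(int); print(u,v)
v0=max(v-75,0);c=im[v0:v0+150,u-100:u+100]; cv2.imwrite('pics/w9.png',cv2.resize(c,None,fx=4,fy=4,interpolation=cv2.INTER_CUBIC)[...,::-1])
X,Y,Z=np.moveaxis(W,-1,0)
rr=np.hypot(X-624,Y-295)
for n,m in (('boss',(abs(Z-38)<3)&(rr<40)),('rim',(abs(Z-14)<3)&(rr<60))):
    p=W[m][:,:2].astype(np.float32); print(n,len(p),np.median(W[m],0).round(1),cv2.minEnclosingCircle(p))
p=W[(abs(Z-38)<3)&(rr<40)][:,:2]
# hex fit: for each angle, width
best=[]
for a in np.arange(0,60,.5):
    w=[]; 
    for k in range(3):
        b=np.radians(a+60*k); q=p@[np.cos(b),np.sin(b)]; lo,hi=np.percentile(q,[.5,99.5]); w.append((hi-lo,(hi+lo)/2))
    best.append((sum(x[0] for x in w),a,[x[0] for x in w],[x[1] for x in w]))
s,a,ws,c=min(best); B=np.array([[np.cos(np.radians(a+60*k)),np.sin(np.radians(a+60*k))] for k in range(3)])
ctr=np.linalg.lstsq(B,np.array(c),rcond=None)[0]; print('flat normal',a,np.round(ws,1),'centre',ctr.round(2))
# keyway: points inside boss outline, radius 16.5-21, well below top
dx=X-ctr[0];dy=Y-ctr[1];r=np.hypot(dx,dy); m=(r>16.5)&(r<21); th=np.degrees(np.arctan2(dy,dx))
h,_=np.histogram(th[m&(Z<34)],np.arange(-180,181,10)); print(h.tolist())
```

```text
pos [577.5 229.  214.4] yaw 55.22 q6 0.86 t 16.8 | shares [ 0.1615  0.0011 -0.0014] turn 0.0024
318 82
boss 1919 [626.5 299.5  38.1] ((624.2304077148438, 296.1861877441406), 28.691843032836914)
rim 4277 [626.2 298.9  14.1] ((624.2847290039062, 296.361083984375), 45.58049774169922)
flat normal 3.0 [49.5 49.5 49.5] centre [624.2  296.28]
[1, 15, 16, 16, 15, 9, 0, 0, 0, 0, 0, 0, 0, 0, 0, 0, 0, 0, 0, 0, 0, 0, 0, 0, 0, 0, 0, 0, 0, 0, 0, 0, 0, 0, 0, 0]
```

View pics/w9.png

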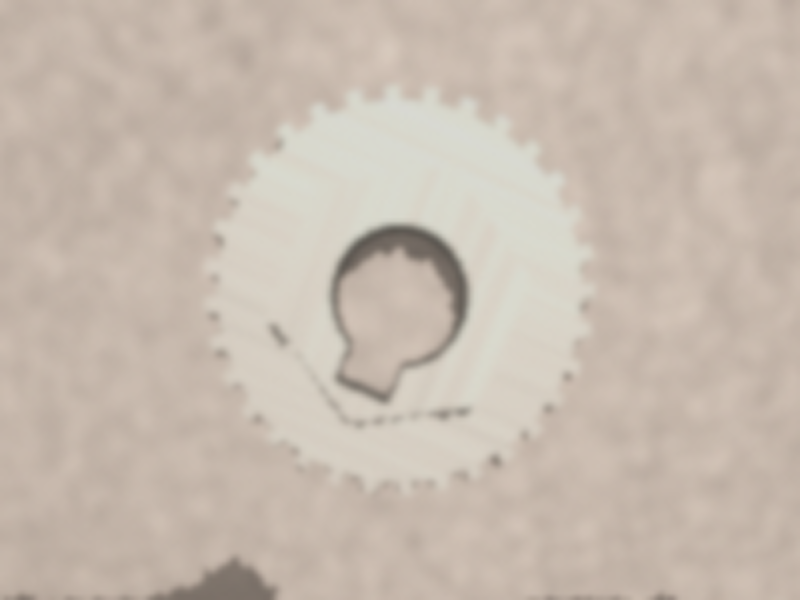

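The keyway points down-left in the view, from the bore at (400,295) to the slot at (372,375). That gives a pulley yaw of −147°, with flat normals at 3° + 60k. I'll grip it at tool yaw 93.

Emit:
step_arm(
  deltas=[
    [1, 0.082, 0, 0, 0],
    [1, 0.082, 0, 0, 0],
    [1, 0, 0, 0, -0.084],
    [1, 0, 0, 0, -0.084],
    [1, 0, 0, 0, -0.084],
    [1, 0, 0, 0, -0.084],
    [1, 0, 0, 0, -0.084],
    [1, 0, 0, 0, 0],
  ],
)

```text
time: 17.65
tool_pos: [624.8, 296.1, 215.1]
tcp_rot: [-3.141, 0.0, 1.623]
contact_force: [0.1, 0.4, 0.2]
grip_width: 91.9
finger_force: 0.0
```

Emit:
step_arm(
  deltas=[
    [1, 0, 0, 0.08, 0],
    [1, 0, 0, 0.08, 0],
    [1, 0, 0, 0.08, 0],
    [1, 0, 0, 0.03, 0],
    [1, 0, 0, 0, 0],
    [1, 0, 0, 0, 0],
  ],
)

```text
time: 18.25
tool_pos: [626.0, 296.5, 82.3]
tcp_rot: [3.139, -0.001, 1.619]
contact_force: [0.6, 0.1, -0.3]
grip_width: 91.8
finger_force: 0.0
```

Run:
```python
from h import *
to(624.2,296.3,27.5,93)
```

```text
pos [626.  296.5  82.3] yaw 92.77 q6 0.28 t 18.25 | shares [-0.0002 -0.004   0.1095] turn -0.0026
```

Emit:
step_arm(
  deltas=[
    [1, 0, -0.003, 0.05, 0],
    [1, 0, 0, 0.04, 0],
    [1, 0, 0, 0.018, 0],
    [0.5, 0, 0, 0, 0],
    [0.4, 0, 0, 0, 0],
    [0.4, 0, 0, 0, 0],
    [0.4, 0, 0, 0, 0],
    [0.4, 0, 0, 0, 0],
  ],
)

```text
time: 19.05
tool_pos: [623.8, 296.1, 27.3]
tcp_rot: [3.141, -0.0, 1.62]
contact_force: [-0.3, -0.2, -0.1]
grip_width: 56.5
finger_force: 0.0
```

Emit:
step_arm(
  deltas=[
    [0.4, 0, 0, 0, 0],
    [0.4, 0, 0, 0, 0],
    [0.4, 0, 0, 0, 0],
  ],
)

```text
time: 19.35
tool_pos: [623.8, 296.1, 27.0]
tcp_rot: [3.141, -0.0, 1.62]
contact_force: [-1.0, 0.1, 3.6]
grip_width: 49.5
finger_force: 30.0
```

Emit:
step_arm(
  deltas=[
    [0.4, 0, 0, -0.02, 0],
    [0.4, 0, 0, -0.05, 0],
    [0.4, 0, 0, -0.08, 0],
    [0.4, 0, 0, -0.08, 0],
    [0.4, 0, 0, -0.07, 0],
    [0.4, 0, 0, 0, 0],
    [0.4, 0, 0, 0, 0],
  ],
)

```text
time: 20.05
tool_pos: [623.3, 296.0, 176.8]
tcp_rot: [3.141, 0.0, 1.62]
contact_force: [0.1, -0.1, -4.4]
grip_width: 49.6
finger_force: 30.0
```

Run:
```python
from h import *
to(518.3,41.5,180,-5)
```

```text
pos [623.3 296.  176.8] yaw 92.81 q6 0.28 t 20.05 | shares [-0.498  -0.2346 -0.0065] turn -0.9132
```

Emit:
step_arm(
  deltas=[
    [0.4, -0.083, -0.0391, -0.001, 0],
    [0.4, -0.083, -0.0391, -0.001, 0],
    [0.4, -0.083, -0.0391, -0.001, 0],
    [0.4, -0.083, -0.0391, -0.001, 0],
    [0.4, -0.083, -0.0391, -0.001, 0],
    [0.4, -0.083, -0.0391, -0.001, 0],
    [0.4, 0, 0, 0, 0.0836],
    [0.4, 0, 0, 0, 0.0836],
  ],
)

```text
time: 20.85
tool_pos: [516.7, 40.1, 177.7]
tcp_rot: [-3.137, 0.001, 1.349]
contact_force: [1.0, 0.4, -2.6]
grip_width: 49.7
finger_force: 30.0
```

Emit:
step_arm(
  deltas=[
    [0.4, 0, 0, 0, 0.0836],
    [0.4, 0, 0, 0, 0.0836],
    [0.4, 0, 0, 0, 0.0836],
    [0.4, 0, 0, 0, 0.0836],
    [0.4, 0, 0, 0, 0.0836],
    [0.4, 0, 0, 0, 0.0836],
    [0.4, 0, 0, 0, 0.0836],
    [0.4, 0, 0, 0, 0.0836],
  ],
)

```text
time: 21.65
tool_pos: [517.0, 41.6, 177.3]
tcp_rot: [-3.14, 0.005, 0.301]
contact_force: [0.1, -0.4, -2.7]
grip_width: 49.5
finger_force: 30.0
```

Emit:
step_arm(
  deltas=[
    [0.4, 0, 0, 0, 0.0836],
    [0.4, 0, 0, 0, 0.0836],
    [0.4, 0, 0, 0, 0.0836],
    [0.4, 0, 0, 0, 0],
    [0.4, 0, 0, 0, 0],
  ],
)

```text
time: 22.15
tool_pos: [517.7, 41.6, 178.2]
tcp_rot: [3.141, 0.003, -0.084]
contact_force: [-0.6, 0.5, -2.0]
grip_width: 49.6
finger_force: 30.0
```

Run:
```python
from h import *
to(518.3,41.5,180,-5)
im,d,W=cloud('wrist'); np.savez('w10.npz',im=im,W=W); cv2.imwrite('pics/w10.png',im[...,::-1])
u,v=proj('wrist',[518.3,41.5,165])[0].round().astype(int); print(u,v)
X,Y,Z=np.moveaxis(W,-1,0); rr=np.hypot(X-518,Y-41)
for lo in range(140,200,4):
    m=(Z>=lo)&(Z<lo+4)&(rr<55)
    if m.sum()>30: print(lo,m.sum(),np.percentile(X[m],[1,99]).round(1),np.percentile(Y[m],[1,99]).round(1))
to(518.3,41.5,180,-5)
```

```text
pos [517.7  41.6 178.2] yaw -4.81 q6 1.59 t 22.15 | shares [ 0.0013  0.0001 -0.0036] turn 0.0022
318 248
148 91 [501.2 561.8] [ 4.8 75. ]
152 482 [501.3 561.9] [-0.5 84.2]
156 596 [501.3 562. ] [-1.8 86.4]
160 767 [501.  561.9] [-1.6 84.1]
164 7414 [476.  560.1] [ 0.5 82. ]
168 458 [502.7 545.1] [10.7 72.3]
172 511 [505.7 545. ] [ 6.8 76.5]
176 582 [508.1 545.1] [ 3.  80.6]
180 646 [510.6 545.2] [ 1.1 81.9]
184 741 [513. 545.] [ 0.9 82.2]
188 5271 [490.7 543.6] [ 5.1 77.2]
192 433 [517.  531.9] [ 1.7 81.2]
196 412 [519.1 531.8] [ 3.  80.1]
pos [517.9  41.6 178.5] yaw -4.83 q6 1.59 t 22.2 | shares [ 0.0009  0.0001 -0.003 ] turn 0.0019
```

View pics/w10.png

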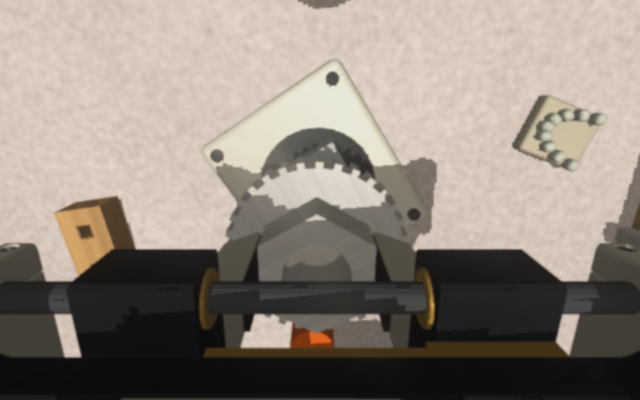

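The pulley is held level: the rim edge is at about (318,165) and the boss vertex at (318,200), with the drive below. I'll fit its centre.

```bash
cat > p.py <<'E'
from h import *
from scipy.optimize import least_squares
def pc(W,zt,c0=(517,41.5)):
    X,Y,Z=np.moveaxis(W,-1,0); th=np.degrees(np.arctan2(Y-c0[1],X-c0[0])); r=np.hypot(X-c0[0],Y-c0[1])
    P=[]
    for a in range(-50,51,4):       # rim outer: tip radius per sector
        m=(abs(th-a)<4)&(Z>zt-16)&(Z<zt+2)&(r<52)
        if m.sum()>20: P.append([np.deg2rad(a),np.percentile(r[m],99)])
    P=np.array(P)
    f=lambda q:P[:,1]-(45.5+q[0]*np.cos(P[:,0])+q[1]*np.sin(P[:,0]))
    s=least_squares(f,[0,0],loss='soft_l1'); 
    m=(abs(Z-zt)<1.5)&(r<47); A=np.c_[X[m]-c0[0],Y[m]-c0[1],np.ones(m.sum())]
    k=np.linalg.lstsq(A,Z[m],rcond=None)[0]
    print('rim centre',(s.x+c0).round(2),'rms',np.std(f(s.x)).round(2),'rim plane',k.round(4))
    m=(abs(Z-zt-24)<2)&(r<30)&(X>c0[0]); p=np.c_[X[m],Y[m]].astype(np.float32)
    for b in (-35,25,85): # flat normals
        n=np.array([np.cos(np.radians(b)),np.sin(np.radians(b))]); q=p@n; print('flat',b,np.percentile(q,[.5,99.5]).round(1),'ctr',(s.x+c0)@n)
E
python3 - <<'E'
from p import *
W=np.load('w10.npz')['W']; pc(W,165.5)
E
```

```text
rim centre [516.58  42.42] rms 0.09 rim plane [-3.400000e-03 -1.000000e-04  1.653794e+02]
flat -35 [386.9 424.1] ctr 398.82271927857397
flat 25 [477.4 511.4] ctr 486.10841172732313
flat 85 [ 60.3 113.1] ctr 87.28569244874912
```

Emit:
step_arm(
  deltas=[
    [0.4, 0.003, 0.0014, 0.03, 0.002],
    [0.4, 0, 0, 0.045, 0],
    [0.4, 0, 0, 0, 0],
    [0.4, 0, 0, 0, 0],
  ],
)

```text
time: 22.6
tool_pos: [519.7, 40.8, 141.9]
tcp_rot: [3.141, 0.001, -0.089]
contact_force: [0.5, -0.2, -2.4]
grip_width: 49.8
finger_force: 30.0
```

Run:
```python
from p import *
im,d,W=cloud('wrist'); pc(W,128,(518.3,41.5)); to(518.3,41.5,180,-5)
p=W[(abs(W[...,2]-50)<2)&(np.hypot(W[...,0]-518,W[...,1]-41)<110)]
a=np.radians(27.8)
for s in (a,a+np.pi/2):
    n=[np.cos(s),np.sin(s)]; q=p[:,:2]@n-np.dot([518.3,41.5],n); print(np.percentile(q,[.3,99.7]).round(1))
```

```text
rim centre [518.72  41.56] rms 0.09 rim plane [ 1.80000e-03 -3.00000e-04  1.28724e+02]
flat -35 [389.  426.3] ctr 401.076609833247
flat 25 [478.4 513. ] ctr 487.6883428655327
flat 85 [ 60.6 112.6] ctr 86.61173303228574
pos [520.3  40.7 142.6] yaw -5.13 q6 1.59 t 22.65 | shares [-0.0041 -0.0012 -0.0747] turn -0.0014
[-70.8  73.2]
[-63.3  62.2]
```

Emit:
step_arm(
  deltas=[
    [0.4, -0.0005, 0, 0.01, 0],
    [0.4, 0, 0, 0.01, 0],
    [0.4, 0, 0, 0.01, 0],
    [0.4, 0, 0, 0, 0],
  ],
)

```text
time: 23.05
tool_pos: [519.2, 40.8, 126.3]
tcp_rot: [3.141, 0.001, -0.09]
contact_force: [-0.4, 0.3, -2.6]
grip_width: 49.7
finger_force: 30.0
```

Emit:
step_arm(
  deltas=[
    [0.4, 0, 0, 0.01, 0],
    [0.4, 0, 0, 0.01, 0],
    [0.4, 0, 0, 0.01, 0],
    [0.4, 0, 0, 0.01, 0],
    [0.4, 0, 0, 0, 0],
  ],
)

```text
time: 23.55
tool_pos: [519.2, 40.8, 106.1]
tcp_rot: [3.141, 0.002, -0.091]
contact_force: [0.2, -1.0, -2.9]
grip_width: 49.9
finger_force: 30.0
```

Emit:
step_arm(
  deltas=[
    [0.4, 0, 0, 0.006, 0],
    [0.4, 0, 0, 0.005, 0],
    [0.4, 0, 0, 0, 0],
  ],
)

```text
time: 23.85
tool_pos: [519.5, 40.7, 101.3]
tcp_rot: [3.141, 0.0, -0.091]
contact_force: [0.6, -0.4, -1.6]
grip_width: 49.8
finger_force: 30.0
```

Now release and back away, with the bowl far off and an opening of about 75 mm.

Emit:
step_arm(
  deltas=[
    [0.75, 0, 0, 0, 0],
    [0.75, 0, 0, 0, 0],
    [0.75, 0, 0, 0, 0],
    [0.75, 0, 0, 0, 0],
    [0.75, 0, 0, -0.03, 0],
    [0.75, 0, 0, -0.08, 0],
    [0.75, 0, 0, -0.08, 0],
    [0.75, -0.06, 0, -0.04, 0],
  ],
)

```text
time: 24.65
tool_pos: [493.2, 43.0, 220.0]
tcp_rot: [-3.142, -0.008, -0.091]
contact_force: [0.5, 0.7, -0.1]
grip_width: 69.4
finger_force: 0.0
```

Emit:
step_arm(
  deltas=[
    [0.75, -0.08, 0, 0, 0],
    [0.75, 0, 0, 0, 0],
    [0.75, 0, 0, 0, 0],
    [0.75, 0, 0, 0, 0],
  ],
)

```text
time: 25.05
tool_pos: [450.9, 47.0, 216.8]
tcp_rot: [3.142, -0.001, -0.091]
contact_force: [0.3, 0.9, 0.7]
grip_width: 68.7
finger_force: 0.0
```

Run:
```python
from h import *
to(519,41,180,-5); im,d,W=cloud('wrist'); X,Y,Z=np.moveaxis(W,-1,0); r=np.hypot(X-518.3,Y-41.5)
for n,z,R in (('rim',86,50),('boss',110,30)):
    m=(abs(Z-z)<8)&(r<R)&((r>31)|(n=='boss')); A=np.c_[X[m]-518,Y[m]-41,np.ones(m.sum())]; m2=m&(abs(Z-np.median(Z[m]))<2)
    A=np.c_[X[m2]-518,Y[m2]-41,np.ones(m2.sum())]
    print(n,m2.sum(),np.linalg.lstsq(A,Z[m2],rcond=None)[0].round(4),cv2.minEnclosingCircle(np.c_[X[m2],Y[m2]].astype(np.float32)))
m=(abs(X-512)<8)&(abs(Y-54.5)<8); print('key z pct',np.percentile(Z[m],[10,50,90]))
im2,d2,W2=cloud('top'); 
p=W2[(W2[...,2]>35)&(W2[...,2]<75)&(np.hypot(W2[...,0]-498,W2[...,1]+342)<50)]; print('cap',len(p),np.median(p,0).round(1))
u,v=proj('wrist',[518.3,41.5,110])[0].round().astype(int)
c=im[max(v-75,0):max(v-75,0)+150,u-100:u+100]; c=cv2.resize(c,(400,300)); t=cv2.resize(im2[170:270,400:533],(400,300))
cv2.imwrite('pics/fin.png',np.hstack([c,t])[...,::-1]); to(519,41,180,-5)
```

```text
pos [450.9  47.  216.8] yaw -5.19 q6 1.6 t 25.05 | shares [ 0.1367 -0.0004  0.0737] turn -0.0021
rim 5371 [-3.00000e-04  3.00000e-04  8.60912e+01] ((518.4552001953125, 41.46673583984375), 45.613304138183594)
boss 3071 [ 7.000000e-04 -3.900000e-03  1.100357e+02] ((518.6010131835938, 41.756858825683594), 28.697444915771484)
key z pct [ 87.2600056  107.43799556 109.99814939]
cap 332 [ 497.9 -340.1   59.6]
pos [450.8  47.  216.4] yaw -5.19 q6 1.6 t 25.15 | shares [ 0.1368 -0.0005  0.0728] turn -0.0022
```

View pics/fin.png

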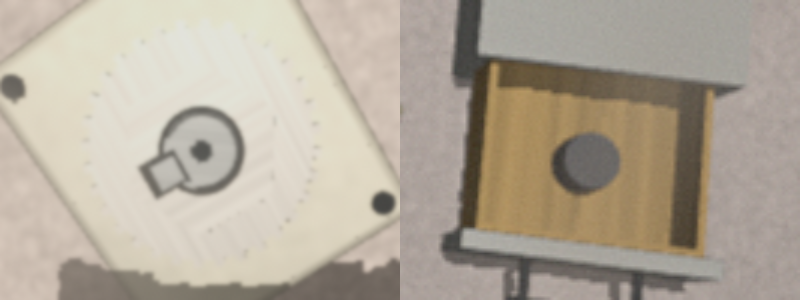

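The pulley is home and level (rim at 86.1 mm, boss top at 110.0 mm). The key shows in its keyway at (165,173), and the cap stands in the drawer at (587,163). Handing in.

```bash
python3 -c "
from plant import bot
print(bot.close_job())"
```

```text
the job is handed in; nothing more can be done
None
```

The job is handed in at about 25 s of the 72 s: the cap is in the drawer, the key is fully home in its slot, and the pulley sits flat on the flange with its keyway over the key, all confirmed in the last camera check; the verdict itself was not shown.

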